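Load the heel press behind its spring catch

TASK

Open the heel press by pushing its catch back with the release pin through the small hole in the catch housing, so that the arm springs up. Stack every heel blank from the bin flat on the press's two locating pins, rounded ends towards the arm's hinge, and lay the steel plate over the pins on top of them the same way round; then shut the arm until the catch holds it down on the stack. Put the release pin back home in its wooden block, and leave the wax and the pincers beside it where they are.

Things in the scene. Friction and masses are not known exactly. Their poses are not given: they have to be found in the camera images.
- press_seat (a point): Heel press, fixed on the bench: beech board 244 x 96 x 18 mm with a 3 mm steel seat plate. Point: centre of the seat's top face, 21 mm above the bench; z up, x along the press from the catch (front, -x) to the arm's hinge (back, +x). Two steel locating pins, 8 mm thick, 50 mm tall (top 7 mm tapered), stand on the seat at x = -18 and +18 mm.
- release_hole (a point): Mouth of the 14 mm round hole in the flat top (6 mm thick) of the green catch housing at the press's front end, 62 mm above the bench, 108 mm in front of the seat centre; axes as press_seat. The spring catch's tail lies behind it, 22 mm below the mouth; pushing it down 7 mm more (4 N) frees the arm; its stop is at 13 mm (about 6 N); it springs back.
- press_catch (a joint): Rocker catch of the press, rad: 0 = hooked (sprung home), grows as its tail is pushed down; frees the arm at about 0.13, stop at 0.28. Its sloped hook, 14 mm wide, rises to 110 mm above the bench, 58 to 76 mm in front of the seat centre.
- press_arm (a joint): Hinged steel arm of the press (36 mm wide, 8 thick, 150 long from the hinge), rad: 0 = shut, level, held by the catch, top face 92 mm above the bench; 1.9 = sprung up, leaning back past upright. Its spring always drives it up (1.5 N at the end). Pushed down to about -0.01 it clicks under the hook (about 10 N at the last); stop at -0.03. A sprung pad 88 mm from the hinge yields to the stack.
- press_arm_hinge (a point): Centre of the hinge axis of the press arm, 88 mm above the bench, 88 mm behind the seat centre; the axis is the press's y direction and does not move.
- press_arm_end (a point): Point on the arm's outer (upper, when shut) face near its free end, where it can be pushed down: 125 mm from the hinge along the arm. Axes move with the arm: -x along the arm to its free end, z out of the outer face.
- pin_handle (a point): Release pin: a 10 mm steel dowel 56 mm long, then a 27 mm brass collar (4 mm) and a round beech handle 24 mm thick, 60 mm long. Point: on the axis in the handle, 92 mm above the tip, 32 mm above the collar's underside; z points from tip to handle. It starts upright in its block.
- pin_tip (a point): The tip of the steel dowel of the release pin, on its axis.
- stand_hole (a point): The loose beech block (64 x 56 x 60 mm, 0.7 kg) in which the release pin stands upright: this point is the centre of the mouth of its 14 mm through hole, 60 mm above the bench. When the pin is home its collar rests on the block and its tip is 56 mm below this point.
- bin: Open steel bin fixed on the bench, 248 x 140 x 30 mm, walls and floor 4 mm thick; origin under its centre, x along its long side. The blanks lie flat in it in one row along x, about 78 mm apart; only two or three are there.
- blank_1_mid (a point): Heel blank of black rubber, 70 long (x), 52 wide (y), 12 mm thick, with two 11 mm through holes at x = -18 and +18 mm; the +x end is rounded, the other straight. Point: midway between the holes, half-way up, 32 mm from the straight end; z up. None if this blank is absent.
- blank_1_back (a point): Middle of the rounded end of blank_1, half-way up. None if absent.
- blank_2_mid (a point): Heel blank of black rubber, 70 long (x), 52 wide (y), 12 mm thick, with two 11 mm through holes at x = -18 and +18 mm; the +x end is rounded, the other straight. Point: midway between the holes, half-way up, 32 mm from the straight end; z up. None if this blank is absent.
- blank_2_back (a point): Middle of the rounded end of blank_2, half-way up. None if absent.
- blank_3_mid (a point): Heel blank of black rubber, 70 long (x), 52 wide (y), 12 mm thick, with two 11 mm through holes at x = -18 and +18 mm; the +x end is rounded, the other straight. Point: midway between the holes, half-way up, 32 mm from the straight end; z up. None if this blank is absent.
- blank_3_back (a point): Middle of the rounded end of blank_3, half-way up. None if absent.
- steel_plate_mid (a point): Loose steel pressure plate with the same outline and holes as a blank but 8 mm thick (70 long in x, 52 wide in y, 11 mm holes at x = -18 and +18 mm, +x end rounded), 0.15 kg, lying flat on the bench. Point: midway between the holes, half-way up; z up.
- steel_plate_back (a point): Middle of the rounded end of the steel plate, half-way up.
- wax_block: Bystander: yellow block of thread wax, 34 x 52 x 20 mm; leave it alone. Origin at its underside.
- pincers: Bystander: red-handled pincers, 136 mm long; leave it alone. Origin at its underside.

How it is judged:
By the outcome, as a careful person would: the job done as asked, in the order asked, and still so for the second after the job is handed in, with the robot touching nothing.
Of blank_1, blank_2, blank_3 only 2 to 3 are there at a start; the rules pass over those that are not, and their reading is None.
At some moment in a run one of pin_stand, steel_plate may be knocked a few centimetres aside while the robot is not near it.
It also fails if it takes over 208 s, if anything falls off the work surface, if the arm or the gripper's body presses on something with over 40 N, if the wrist force passes 120 N, or if a joint passes its speed limit or range.

ROBOT

A 6-joint arm with a two-finger parallel gripper is mounted at the origin on a cart in front of the work surface, level with it; the furniture and walls round the work are solid. World frame = base frame: x ahead of the robot, y to its left, z up, the work surface at z = 0. Lengths are in m, angles in rad, forces in N, time in s.
With the tool pointing down it reaches from about 0.25 to 0.85 m from the base axis. Payload 12.5 kg.
Tool frame: the origin (TCP) lies at the very end of the fingers, on their centre line; the grasp point (between the pads) lies 19 mm behind it; z points along the fingers, y is the line along which they close (so a half turn about z gives the same grasp; the last joint's range is limited). The gripper opens to 93 mm and grips with 3 to 60 N. Pads are 15 mm wide; open, the fingers measure 128 mm over their backs; the gripper's body (75 mm by 188 mm) begins 65 mm behind the grasp point.
Start: joints at [1.097, 0.351, 1.652, -0, 1.139, -0.085], TCP at [0.208, 0.509, 0.219] pointing down, gripper open.
Joint ranges: [-2.75, 2.75], [-0.79, 2.1], [0.01, 2.65], [-1.57, 4.71], [0.07, 3.14], [-2.87, 2.87]. Speed limits (rad/s): [2.22, 2.22, 2.79, 3.14, 3.14, 3.14].

INTERFACE

Orientations are given as a unit quaternion [x, y, z, w].
In Python, from workcell import env, optics gives the robot as it stands. The module is installed in compiled form; this text tells all that it offers.
- The arm moves only by the tool servo_tool, never from a script. Its argument "motion" is one flat list of numbers, 7 for each row, row after row: the opening in per cent of the stroke, from 0 (shut) to 100 (fully open), then the shift along the world's x, y, z in m, then the turn, a rotation vector about the world's x, y, z in rad. In form: [hand, x, y, z, rx, ry, rz, hand, x, y, z, rx, ry, rz, ...]. A call has 1 to 10 rows; each row shifts and turns the commanded pose from where the row before left it; what a row does not reach is not made up. A row lasts 1/8 s, in which the tool goes at most 62.5 mm and 10.7 degrees, less where a joint would pass 70% of its speed; a pose out of reach is approached as far as the arm can. A call with a gripper value outside its range is refused whole. The fingers move at their own pace and stop on an object; the grip force is fixed at half the most. Time passes only in rows, so rows that do not move let the fingers close. It gives the time, the measured TCP pose, the force, the opening and the grip force at its end, in the units of the state.
- env.sense(): the state, without advancing time (a new reading comes with each control period).
- optics.snapshot(name): name is "scene" or "top" or "wrist"; returns a dict with "image" (384x512x3 uint8, red, green, blue), "K" (3x3 intrinsics, pixels), "R" (3x3) and "t" (3): a world point X has camera coordinates R X + t. Camera axes: x right, y down, z forward; pixel columns grow to the right and rows downward; lengths in m; the calibration is good to about 2 mm. A picture is of the moment at which its call begins. There is no depth.
- env.sign_off(): hands the job in; it is judged then, once.
The state is a dict: "clock": time; "joints": joint angles; "joint_velocities": joint speeds; "joint_torque": joint torques, N m; "tcp_pos": TCP position; "orientation": TCP orientation; "ft_force": force on the tool from outside, world axes, zero at the start; "moment": the same for the moment, N m; "grip_width": finger opening in m; "gripper_force": force on a finger pad.
Only numpy, scipy, OpenCV 4.12 (cv2) and the standard library are available. Lean on these libraries where they do the work, as an engineer would, in place of code of your own. Each camera call takes 0.05 s, during which the arm holds its last target. There are 200 camera calls.

## Working session

There is one attempt and no reset: what is moved stays moved. The work goes in short steps, Python scripts to look and compute and a tool call to move; the robot and the scene stay as the last step left them, time stands still between calls to the robot, and variables do not carry over. Pictures are saved under pics/ and viewed, at most 14 in all, crops included, and the job is handed in when it is done.

Besides the shell and the picture viewer there is one more tool, called after "Emit:" as name(argument=value, ...) on one line, values as JSON. servo_tool: Moves the arm, as the interface text tells. Its arguments: {"type":"object","properties":{"motion":{"type":"array"}},"required":["motion"]}

```bash
mkdir -p pics
cat > h.py <<'E'
import numpy as np, cv2
from workcell import env, optics
def snap(n,f=None):
    s=optics.snapshot(n)
    if f: cv2.imwrite('pics/'+f,s['image'][:,:,::-1])
    return s
def ray(s,u,v,z):
    R=np.array(s['R']);t=np.array(s['t']);c=-R.T@t
    d=R.T@np.linalg.solve(np.array(s['K']),[u,v,1.]); return c+d*(z-c[2])/d[2]
def proj(s,X):
    p=np.array(s['K'])@(np.array(s['R'])@np.array(X,float)+np.array(s['t'])); return p[:2]/p[2]
E
python3 - <<'E'
from h import *
for n in ['scene','top']:
    s=snap(n); im=s['image']; cv2.imwrite(f'pics/{n}0.png',cv2.resize(im[:,:,::-1],(800,600),interpolation=cv2.INTER_CUBIC))
    print(n,np.round(s['K'],1).tolist(),np.round(-np.array(s['R']).T@s['t'],3),np.round(s['R'],2).tolist())
print(env.sense())
E
```

```text
scene [[401.1, 0.0, 250.7], [0.0, 401.1, 193.6], [0.0, 0.0, 1.0]] [-0.064 -0.578  0.578] [[0.57, -0.82, -0.0], [-0.48, -0.34, -0.81], [0.66, 0.46, -0.59]]
top [[488.2, 0.0, 257.5], [0.0, 488.2, 191.4], [0.0, 0.0, 1.0]] [ 0.455 -0.182  1.312] [[0.02, -1.0, 0.01], [-1.0, -0.02, -0.05], [0.05, -0.01, -1.0]]
{'clock': 0.1, 'joints': array([ 1.09738698e+00,  3.51176644e-01,  1.65232653e+00, -7.73528748e-06,
        1.13909227e+00, -8.45796411e-02]), 'joint_velocities': array([ 7.76668989e-05, -2.44803151e-03, -1.37613567e-03,  1.00610672e-04,
       -8.91013208e-04, -1.02965524e-03]), 'joint_torque': array([ 7.13238624e-04, -4.98023343e+01, -2.85706902e+01,  6.99112751e-02,
        2.38655310e-02, -5.70646523e-05]), 'tcp_pos': array([0.20834205, 0.50869617, 0.21817115]), 'orientation': array([ 1.93190832e-01,  9.81161073e-01, -4.82973487e-04, -1.34702227e-04]), 'ft_force': array([-0.41999751,  0.38708035, -0.35769936]), 'moment': array([ 0.01658344,  0.0520027 , -0.01311411]), 'gripper_force': 0.0, 'grip_width': 0.09293424775696518}
```

View pics/top0.png

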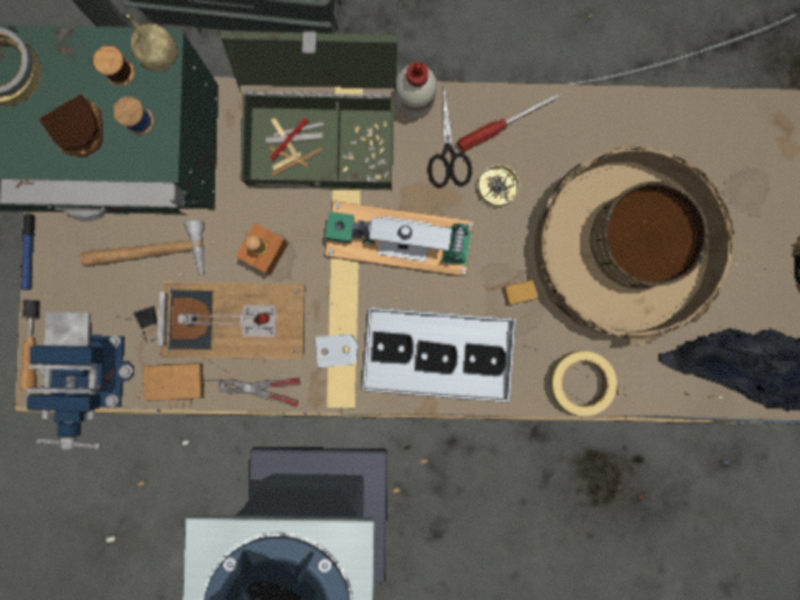

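View pics/scene0.png

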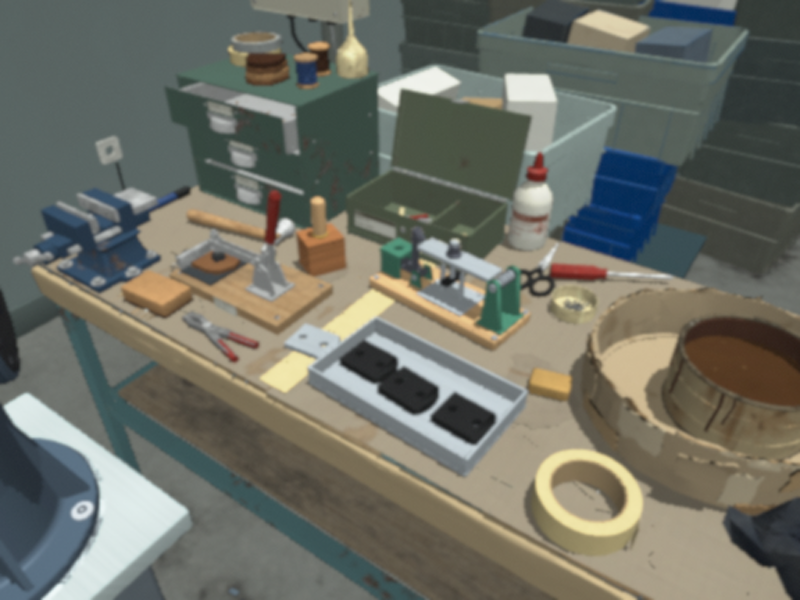

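The top view shows the press at (398,238), the pin block at (262,247), three blanks at (391,347), (436,356) and (484,359), and the plate at (336,350). I'll enlarge this area.

Run:
```python
from h import *
s=snap('top'); im=s['image'][120:260,140:340,::-1]
cv2.imwrite('pics/top1.png',cv2.resize(im,(800,560),interpolation=cv2.INTER_CUBIC))
```

```text
(no output)
```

View pics/top1.png

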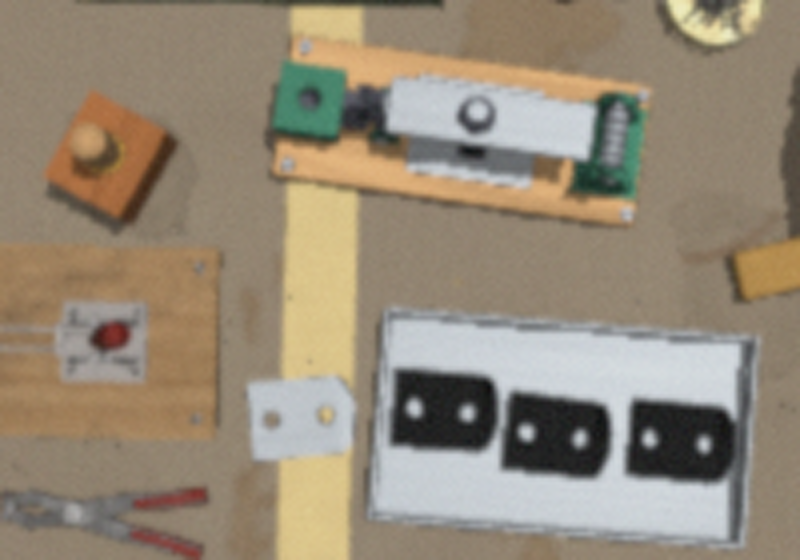

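Run:
```python
from h import *
s=snap('top')
def P(u,v,z): return ray(s,140+(u+.5)/4-.5,120+(v+.5)/4-.5,z)
pts=dict(hole=(310,99,.062),bscrew1=(306,47,.018),bscrew2=(288,164,.018),bscrew3=(644,95,.018),bscrew4=(627,214,.018),
armscrew=(477,113,.1),seatL=(470,170,.021),
plL=(271,420,.008),plR=(326,415,.008),b1L=(414,407,.016),b1R=(468,412,.016),b2L=(526,432,.016),b2R=(580,438,.016),b3L=(650,438,.016),b3R=(705,444,.016),
pintop=(93,140,.12),st1=(96,93,.06),st2=(175,142,.06),st3=(120,213,.06),st4=(48,172,.06),bin1=(386,310,.03),bin2=(758,338,.03),bin3=(741,545,.03),bin4=(368,518,.03))
R={k:P(*v) for k,v in pts.items()}
for k,v in R.items(): print(k,np.round(v,4))
for a in ['pl','b1','b2','b3']:
    d=R[a+'R']-R[a+'L']; print(a,np.round((R[a+'R']+R[a+'L'])/2,4),np.linalg.norm(d),np.degrees(np.arctan2(d[1],d[0])))
for a,b in [('bscrew1','bscrew3'),('bscrew2','bscrew4'),('bin1','bin2'),('bin4','bin3')]:
    d=R[b]-R[a];print(a,b,np.linalg.norm(d),np.degrees(np.arctan2(d[1],d[0])))
c=sum(R['bscrew%d'%i] for i in (1,2,3,4))/4; print('board c',c)
print('stand c',sum(R['st%d'%i] for i in (1,2,3,4))/4)
print('bin c',sum(R['bin%d'%i] for i in (1,2,3,4))/4)
```

```text
hole [ 0.642  -0.0934  0.062 ]
bscrew1 [ 0.6834 -0.0868  0.018 ]
bscrew2 [ 0.6047 -0.0766  0.018 ]
bscrew3 [ 0.6558 -0.3131  0.018 ]
bscrew4 [ 0.5757 -0.3028  0.018 ]
armscrew [ 0.6296 -0.2005  0.1   ]
seatL [ 0.6028 -0.1977  0.021 ]
plL [ 0.4345 -0.0685  0.008 ]
plR [ 0.4385 -0.105   0.008 ]
b1L [ 0.4449 -0.1635  0.016 ]
b1R [ 0.4422 -0.1994  0.016 ]
b2L [ 0.4297 -0.238   0.016 ]
b2R [ 0.4264 -0.2739  0.016 ]
b3L [ 0.4272 -0.3203  0.016 ]
b3R [ 0.4239 -0.3569  0.016 ]
pintop [0.6053 0.0346 0.12  ]
st1 [0.6434 0.0445 0.06  ]
st2 [ 0.6127 -0.0071  0.06  ]
st3 [0.5662 0.0269 0.06  ]
st4 [0.5917 0.0737 0.06  ]
bin1 [ 0.5083 -0.1441  0.03  ]
bin2 [ 0.4944 -0.3892  0.03  ]
bin3 [ 0.3587 -0.3794  0.03  ]
bin4 [ 0.3721 -0.1351  0.03  ]
pl [ 0.4365 -0.0867  0.008 ] 0.036704559938597704 -83.7863271882555
b1 [ 0.4436 -0.1814  0.016 ] 0.035925594729289655 -94.25482630832808
b2 [ 0.428 -0.256  0.016] 0.03601647674250005 -95.3061749332158
b3 [ 0.4255 -0.3386  0.016 ] 0.03672455982821187 -95.19019761696457
bscrew1 bscrew3 0.22798819208921559 -96.97142552714487
bscrew2 bscrew4 0.2280604241676843 -97.30520847421865
bin1 bin2 0.24544618498335596 -93.24141741681267
bin4 bin3 0.24461564035360914 -93.1429408450293
board c [ 0.62991862 -0.19484642  0.018     ]
stand c [0.6034663  0.03449517 0.06      ]
bin c [ 0.43339023 -0.26194657  0.03      ]
```

Emit:
servo_tool(motion=[60, 0.0397, -0.0474, 0, 0, 0, 0, 60, 0.0397, -0.0474, 0, 0, 0, 0, 60, 0.0397, -0.0474, 0, 0, 0, 0, 60, 0.0397, -0.0474, 0, 0, 0, 0, 60, 0.0397, -0.0474, 0, 0, 0, 0, 60, 0.0397, -0.0474, 0, 0, 0, 0, 60, 0.0397, -0.0474, 0, 0, 0, 0, 60, 0.0397, -0.0474, 0, 0, 0, 0, 60, 0.0397, -0.0474, 0, 0, 0, 0, 60, 0.0397, -0.0474, 0, 0, 0, 0])

```text
clock: 1.45
tcp_pos: [0.6065, 0.0331, 0.2186]
orientation: [0.193, 0.981, 0.0, -0.0]
ft_force: [-0.2, 0.3, -1.0]
grip_width: 0.0557
gripper_force: 0.0
```

Emit:
servo_tool(motion=[60, 0, 0, 0, 0, 0, 0, 60, 0, 0, 0, 0, 0, 0])

```text
clock: 1.7
tcp_pos: [0.605, 0.0352, 0.2182]
orientation: [0.193, 0.981, 0.0, -0.001]
ft_force: [-0.2, 0.2, -0.4]
grip_width: 0.0559
gripper_force: 0.0
```

Run:
```python
from h import *
s=snap('wrist','w1.png'); print(np.round(s['K'],1).tolist(),-np.array(s['R']).T@s['t'])
for X in [(.6053,.0346,.124),(.6035,.0345,.06),(.642,-.0934,.062)]: print(proj(s,X))
print(env.sense()['tcp_pos'])
```

```text
[[316.9, 0.0, 254.9], [0.0, 316.9, 187.8], [0.0, 0.0, 1.0]] [0.53426655 0.06354307 0.38484632]
[254.7812361  189.63831569]
[254.00698221 170.96677401]
[161.22712357 244.82306044]
[0.60479928 0.03575159 0.21846275]
```

View pics/w1.png

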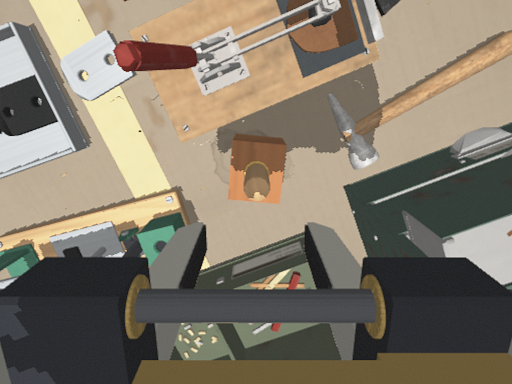

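The wrist view shows the handle top at about (257,192), against a predicted (255,190), so the estimate is good. Now I'll descend and grip.

Emit:
servo_tool(motion=[60, 0, 0, -0.05, 0, 0, 0, 60, 0, 0, -0.05, 0, 0, 0, 60, 0, 0, -0.03, 0, 0, 0, 60, 0, 0, -0.011, 0, 0, 0, 60, 0, 0, 0, 0, 0, 0, 0, 0, 0, 0, 0, 0, 0, 0, 0, 0, 0, 0, 0, 0, 0, 0, 0, 0, 0, 0, 0, 0, 0, 0, 0, 0, 0, 0, 0, 0, 0, 0, 0, 0, 0])

```text
clock: 3.0
tcp_pos: [0.6057, 0.0349, 0.078]
orientation: [0.193, 0.981, 0.0, 0.0]
ft_force: [-0.7, 0.1, 3.9]
grip_width: 0.0234
gripper_force: 30.0
```

Emit:
servo_tool(motion=[0, 0, 0, 0.02, 0, 0, 0, 0, 0, 0, 0.04, 0, 0, 0, 0, 0, 0, 0.04, 0, 0, 0, 0, 0, 0, 0.03, 0, 0, 0, 0, 0, 0, 0.0, 0, 0, 0, 0, 0, 0, 0, 0, 0, 0])

```text
clock: 3.75
tcp_pos: [0.6048, 0.0349, 0.2062]
orientation: [0.193, 0.981, -0.0, -0.001]
ft_force: [-0.5, 0.4, -1.1]
grip_width: 0.0234
gripper_force: 30.0
```

Run:
```python
from h import *
s=snap('wrist','w2.png')
tcp=env.sense()['tcp_pos']; print(tcp)
for X in [tcp+[0,0,.019+.028],tcp+[0,0,.019-.092]]: print(proj(s,X))
print(proj(s,(.642,-.0934,.062)))
```

```text
[0.60474691 0.03492429 0.2059561 ]
[255.89310691 280.60411371]
[255.3757306  196.36177924]
[158.44732723 249.85871005]
```

View pics/w2.png

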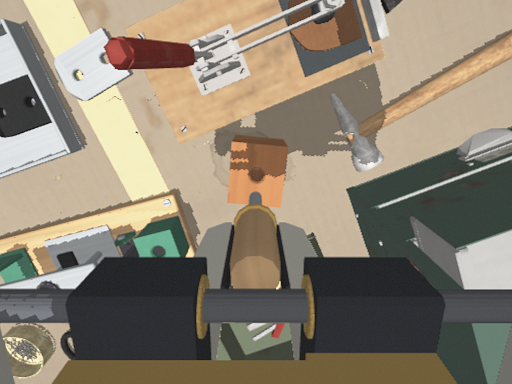

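The pin tip is at (256,195) and the release hole at (159,250), both as predicted, and the stand hole is at (257,174). Next I move over the release hole and turn so the fingers close across the press.

Emit:
servo_tool(motion=[0, 0.0047, -0.016, -0.005, 0, 0, -0.1632, 0, 0.0047, -0.016, -0.005, 0, 0, -0.1632, 0, 0.0047, -0.016, -0.005, 0, 0, -0.1632, 0, 0.0047, -0.016, -0.005, 0, 0, -0.1632, 0, 0.0047, -0.016, -0.005, 0, 0, -0.1632, 0, 0.0047, -0.016, -0.005, 0, 0, -0.1632, 0, 0.0046, -0.0161, -0.005, 0, 0, -0.1632, 0, 0.0045, -0.0162, -0.005, 0, 0, -0.1632, 0, 0, 0, 0, 0, 0, 0, 0, 0, 0, 0, 0, 0, 0])

```text
clock: 5.05
tcp_pos: [0.6424, -0.0928, 0.167]
orientation: [0.748, 0.663, -0.0, -0.001]
ft_force: [0.3, -0.2, -0.6]
grip_width: 0.0236
gripper_force: 30.0
```

Run:
```python
from h import *
s=snap('wrist','w3.png')
q=env.sense();tcp=q['tcp_pos']; print(tcp,q['orientation'],q['joints'])
print(proj(s,tcp+[0,0,-.073]),proj(s,(.642,-.0934,.062)))
```

```text
[ 0.64252646 -0.09270574  0.16733937] [ 7.48326107e-01  6.63330939e-01 -1.46950765e-04 -2.83528686e-04] [-2.15026030e-01  5.81354212e-01  1.42351268e+00  1.06795453e-04
  1.13735706e+00 -9.47971082e-02]
[254.21900613 196.84149389] [253.83593082 186.62357519]
```

View pics/w3.png

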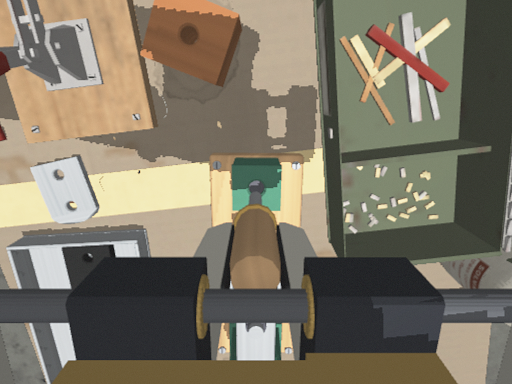

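Emit:
servo_tool(motion=[0, -0.0003, -0.0003, -0.02, 0, 0, 0, 0, 0, 0, -0.012, 0, 0, 0, 0, 0, 0, -0.006, 0, 0, 0, 0, 0, 0, -0.006, 0, 0, 0, 0, 0, 0, -0.004, 0, 0, 0, 0, 0, 0, 0, 0, 0, 0])

```text
clock: 5.85
tcp_pos: [0.6424, -0.0936, 0.1195]
orientation: [0.749, 0.662, -0.0, -0.0]
ft_force: [0.1, -0.1, -0.2]
grip_width: 0.0236
gripper_force: 30.0
```

Emit:
servo_tool(motion=[0, 0, 0, -0.005, 0, 0, 0, 0, 0, 0, -0.005, 0, 0, 0, 0, 0, 0, -0.004, 0, 0, 0, 0, 0, 0, -0.002, 0, 0, 0, 0, 0, 0, 0, 0, 0, 0, 0, 0, 0, 0, 0, 0, 0])

```text
clock: 6.6
tcp_pos: [0.6426, -0.0936, 0.1039]
orientation: [0.749, 0.662, 0.0, 0.0]
ft_force: [1.6, 1.1, 3.4]
grip_width: 0.0238
gripper_force: 30.0
```

Run:
```python
from h import *
s=snap('scene'); cv2.imwrite('pics/s2.png',cv2.resize(s['image'][90:240,180:360,::-1],(720,600),interpolation=cv2.INTER_CUBIC))
```

```text
(no output)
```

View pics/s2.png

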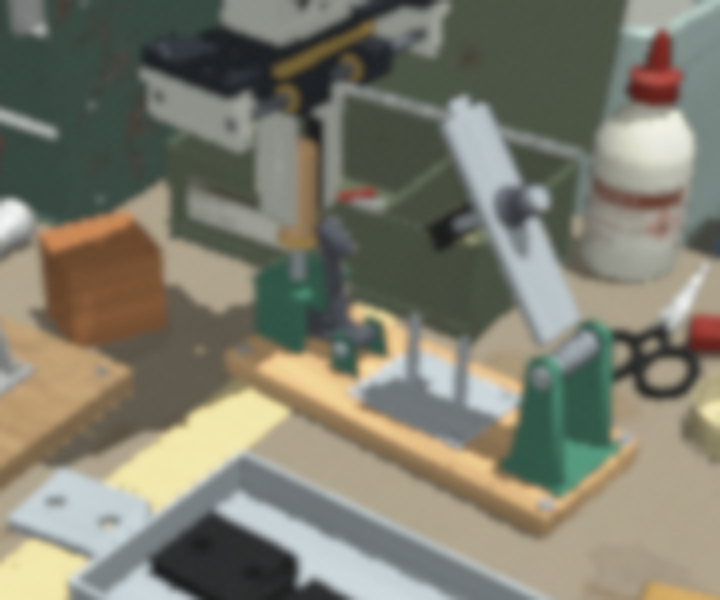

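The arm is springing up and the catch is released. I'll lift the pin out and carry it back to the block.

Emit:
servo_tool(motion=[0, 0, 0, 0.02, 0, 0, 0, 0, 0, 0, 0.041, 0, 0, 0, 0, 0, 0, 0.041, 0, 0, 0])

```text
clock: 7.02
tcp_pos: [0.6419, -0.0937, 0.2076]
orientation: [0.749, 0.662, -0.0, -0.0]
ft_force: [0.7, 0.9, -0.3]
grip_width: 0.0235
gripper_force: 30.0
```

Emit:
servo_tool(motion=[0, -0.0047, 0.0161, 0, 0, 0, 0.1632, 0, -0.0047, 0.0161, 0, 0, 0, 0.1632, 0, -0.0047, 0.0161, 0, 0, 0, 0.1632, 0, -0.0047, 0.0161, 0, 0, 0, 0.1632, 0, -0.0047, 0.0161, 0, 0, 0, 0.1632, 0, -0.0047, 0.0161, 0, 0, 0, 0.1632, 0, -0.0047, 0.0161, 0, 0, 0, 0.1632, 0, -0.0047, 0.0161, 0, 0, 0, 0.1632, 0, 0, 0, 0, 0, 0, 0, 0, 0, 0, 0, 0, 0, 0])

```text
clock: 8.28
tcp_pos: [0.6049, 0.0347, 0.2061]
orientation: [0.195, 0.981, -0.0, 0.0]
ft_force: [-0.4, 1.1, -0.9]
grip_width: 0.0235
gripper_force: 30.0
```

Run:
```python
from h import *
s=snap('wrist','w4.png'); a=cv2.imread('pics/w2.png'); b=cv2.imread('pics/w4.png')
for (x0,x1,y0,y1) in [(225,295,130,185),(60,130,30,100)]:
    r=cv2.matchTemplate(b,a[y0:y1,x0:x1],cv2.TM_CCOEFF_NORMED); _,m,_,l=cv2.minMaxLoc(r); print(m,l,(x0,y0))
q=env.sense();tcp=q['tcp_pos']; print(tcp,q['orientation'])
print('hole',ray(s,256.5,174,.06), proj(s,tcp+[0,0,-.073]))
```

```text
0.9747297763824463 (225, 130) (225, 130)
0.9856782555580139 (60, 30) (60, 30)
[0.60494555 0.03453135 0.20594677] [ 1.94796726e-01  9.80843630e-01 -8.81259240e-05  4.65020488e-05]
hole [0.60493432 0.03606506 0.06      ] [255.25327275 196.4166734 ]
```

Emit:
servo_tool(motion=[0, 0, 0.0006, -0.04, 0, 0, 0, 0, 0, 0, -0.022, 0, 0, 0, 0, 0, 0, -0.012, 0, 0, 0, 0, 0, 0, -0.012, 0, 0, 0, 0, 0, 0, -0.02, 0, 0, 0, 0, 0, 0, -0.016, 0, 0, 0, 0, 0, 0, -0.005, 0, 0, 0, 0, 0, 0, 0, 0, 0, 0])

```text
clock: 9.32
tcp_pos: [0.6052, 0.0357, 0.0789]
orientation: [0.193, 0.981, 0.0, 0.0]
ft_force: [0.9, -0.3, -0.2]
grip_width: 0.0238
gripper_force: 30.0
```

Emit:
servo_tool(motion=[60, 0, 0, 0, 0, 0, 0, 60, 0, 0, 0, 0, 0, 0, 60, 0, 0, 0.03, 0, 0, 0, 60, 0, 0, 0.05, 0, 0, 0, 60, 0, 0, 0.05, 0, 0, 0])

```text
clock: 9.95
tcp_pos: [0.6047, 0.0358, 0.2103]
orientation: [0.193, 0.981, -0.0, -0.0]
ft_force: [0.7, 0.3, 0.0]
grip_width: 0.0559
gripper_force: 0.0
```

Emit:
servo_tool(motion=[70, -0.0202, -0.0272, 0, 0, 0, -0.157, 70, -0.0202, -0.0272, 0, 0, 0, -0.157, 70, -0.0202, -0.0272, 0, 0, 0, -0.157, 70, -0.0202, -0.0272, 0, 0, 0, -0.157, 70, -0.0202, -0.0272, 0, 0, 0, -0.157, 70, -0.0202, -0.0272, -0.02, 0, 0, -0.157, 70, -0.0202, -0.0272, -0.02, 0, 0, -0.157, 70, -0.0202, -0.0272, -0.02, 0, 0, -0.157, 70, 0, 0, 0, 0, 0, 0, 70, 0, 0, 0, 0, 0, 0])

```text
clock: 11.2
tcp_pos: [0.4439, -0.1817, 0.1493]
orientation: [0.732, 0.681, 0.0, 0.001]
ft_force: [0.3, -0.3, -0.6]
grip_width: 0.0656
gripper_force: 0.0
```

Run:
```python
from h import *
s=snap('wrist','w5.png')
q=env.sense();tcp=q['tcp_pos']; print(tcp,q['orientation'],q['joints'])
for X in [(.4449,-.1635,.016),(.4422,-.1994,.016),(.4297,-.238,.016),(.4345,-.0685,.008),(.4385,-.105,.008),tuple(tcp)]: print(proj(s,X))
```

```text
[ 0.4440889  -0.18154667  0.14937998] [7.32038847e-01 6.81262543e-01 2.84691430e-04 6.26781439e-04] [-4.85222576e-01  3.15315406e-01  1.89836444e+00  1.55221471e-04
  9.26541607e-01 -4.13491725e-01]
[253.64435844 159.54838101]
[253.56962421 195.34304443]
[244.16257643 232.00646882]
[234.48412057  55.13459773]
[242.25729087  96.79610027]
[253.95204968 235.3175764 ]
```

View pics/w5.png

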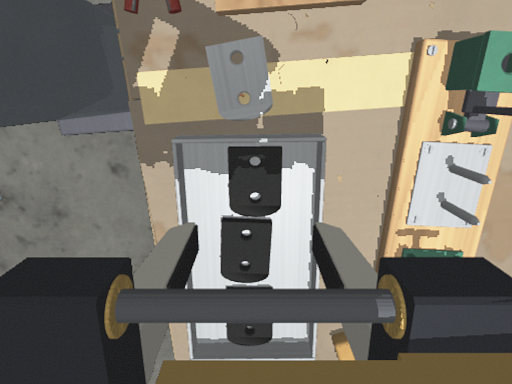

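The blank holes appear at (255,161) and (255,197), within 2 px of the prediction. The plate and b2 show the same constant offset, so the measurements agree. I'll grip blank 1.

Emit:
servo_tool(motion=[70, 0, 0, -0.05, 0, 0, 0, 70, 0, 0, -0.05, 0, 0, 0, 70, 0, 0, -0.03, 0, 0, 0, 70, 0, 0, -0.012, 0, 0, 0, 70, 0, 0, 0, 0, 0, 0, 0, 0, 0, 0, 0, 0, 0, 0, 0, 0, 0, 0, 0, 0, 0, 0, 0, 0, 0, 0, 0, 0, 0, 0, 0, 0, 0, 0])

```text
clock: 12.38
tcp_pos: [0.444, -0.1822, 0.0077]
orientation: [0.733, 0.68, 0.0, 0.001]
ft_force: [-1.0, 1.3, 7.6]
grip_width: 0.0515
gripper_force: 30.0
```

Emit:
servo_tool(motion=[0, 0, 0, 0.02, 0, 0, 0, 0, 0, 0, 0.05, 0, 0, 0, 0, 0, 0, 0.05, 0, 0, 0, 0, 0.0464, -0.0048, 0.01, 0, 0, -0.0132, 0, 0.0464, -0.0048, 0, 0, 0, -0.0132, 0, 0.0464, -0.0048, 0, 0, 0, -0.0132, 0, 0.0464, -0.0048, -0.02, 0, 0, -0.0132, 0, 0, 0, -0.01, 0, 0, 0, 0, 0, 0, 0, 0, 0, 0, 0, 0, 0, 0, 0, 0, 0])

```text
clock: 13.62
tcp_pos: [0.6283, -0.2012, 0.1076]
orientation: [0.751, 0.661, 0.0, 0.0]
ft_force: [0.1, 1.0, -1.0]
grip_width: 0.0516
gripper_force: 30.0
```

Run:
```python
from h import *
s=snap('wrist','w6.png')
q=env.sense();tcp=q['tcp_pos']; print(tcp,q['orientation'])
d=np.array([-.1236,-.9923,0]); c=np.array([.629,-.2005,.071])
for X in [c-.018*d,c+.018*d,tcp-.018*d+[0,0,.0095],tcp+.018*d+[0,0,.0095]]: print(proj(s,X))
```

```text
[ 0.62852323 -0.20125181  0.10779456] [7.50595870e-01 6.60761346e-01 2.30017267e-04 4.79087582e-04]
[254.50744938 186.5624755 ]
[254.67291987 236.1975088 ]
[253.75566126 212.01889866]
[254.00487489 272.6446185 ]
```

View pics/w6.png

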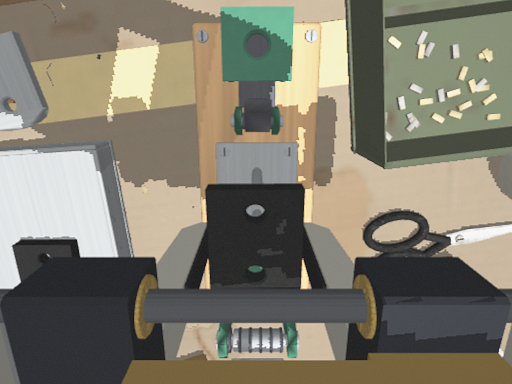

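Run:
```python
from h import *
from scipy.spatial.transform import Rotation as Ro
s=snap('wrist'); q=env.sense()
Rt=Ro.from_quat(q['orientation']).as_matrix(); R=np.array(s['R']); t=np.array(s['t'])
A=R@Rt; b=R@q['tcp_pos']+t      # cam = A*tool + b
p5=np.array([.4440889,-.18154667,.14937998]); R5=Ro.from_quat([.732038847,.681262543,.000284691,.000626781]).as_matrix()
Rw=A@R5.T; s5=dict(K=s['K'],R=Rw,t=b-Rw@p5)
sc=snap('scene')
d=np.array([-.1236,-.9923,0]); c=np.array([.629,-.2005,.071])
for k in(-.018,.018):
  for z in (.071,.021):
    X=c+k*d; X[2]=z; p=proj(sc,X); print(k,z,'w5',proj(s5,X),'s2',((p[0]-180)*4,(p[1]-90)*4))
print('b2L',proj(s5,(.4297,-.238,.016)))
a=np.array([[1,0]]);
im=cv2.resize(cv2.imread('pics/w5.png')[120:240,390:510],(600,600),interpolation=cv2.INTER_CUBIC); cv2.imwrite('pics/w5c.png',im)
```

```text
-0.018 0.071 w5 [487.56424009 179.98643491] s2 (np.float64(409.5566823510883), np.float64(310.5181074707274))
-0.018 0.021 w5 [450.40162425 166.6796812 ] s2 (np.float64(405.7840284904023), np.float64(380.3401058773899))
0.018 0.071 w5 [476.50425914 221.85972767] s2 (np.float64(458.7597816477546), np.float64(333.0344529851028))
0.018 0.021 w5 [442.23583825 202.51620639] s2 (np.float64(453.38426007178464), np.float64(403.5858978356234))
b2L [244.06123832 232.14366923]
```

View pics/w5c.png

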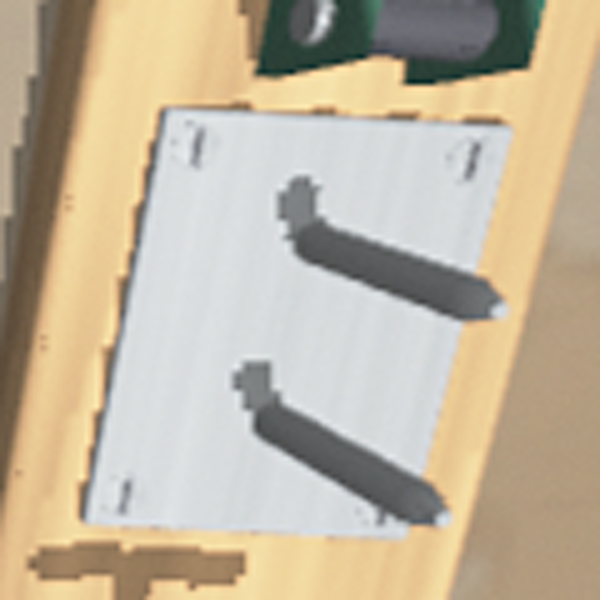

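Emit:
servo_tool(motion=[0, 0.0008, -0.0002, -0.015, 0, 0, 0, 0, 0, 0, -0.01, 0, 0, 0, 0, 0, 0, -0.006, 0, 0, 0, 0, 0, 0, -0.006, 0, 0, 0, 0, 0, 0, -0.005, 0, 0, 0, 0, 0, 0, 0, 0, 0, 0])

```text
clock: 14.52
tcp_pos: [0.6295, -0.2012, 0.0643]
orientation: [0.75, 0.661, -0.0, -0.0]
ft_force: [0.1, 1.1, -0.2]
grip_width: 0.0517
gripper_force: 30.0
```

Emit:
servo_tool(motion=[0, 0, 0, -0.012, 0, 0, 0, 0, 0, 0, -0.012, 0, 0, 0, 0, 0, 0, -0.008, 0, 0, 0, 0, 0, 0, -0.005, 0, 0, 0, 0, 0, 0, -0.002, 0, 0, 0, 0, 0, 0, 0, 0, 0, 0])

```text
clock: 15.28
tcp_pos: [0.6298, -0.2013, 0.0257]
orientation: [0.75, 0.661, 0.0, 0.0]
ft_force: [0.1, 0.1, 0.1]
grip_width: 0.0514
gripper_force: 30.0
```

Emit:
servo_tool(motion=[70, 0, 0, 0, 0, 0, 0, 70, 0, 0, 0, 0, 0, 0, 70, 0, 0, 0.03, 0, 0, 0, 70, 0, 0, 0.05, 0, 0, 0, 70, 0, 0, 0.054, 0, 0, 0, 70, -0.05, -0.0137, 0, 0, 0, 0.008, 70, -0.05, -0.0137, 0, 0, 0, 0.008, 70, -0.05, -0.0137, 0, 0, 0, 0.008, 70, -0.05, -0.0137, -0.03, 0, 0, 0.008, 70, -0.0017, 0.0001, -0.03, 0, 0, 0])

```text
clock: 16.52
tcp_pos: [0.4257, -0.2566, 0.0997]
orientation: [0.741, 0.672, -0.0, 0.0]
ft_force: [1.9, -0.5, 0.8]
grip_width: 0.0648
gripper_force: 0.0
```

Emit:
servo_tool(motion=[70, 0, 0, -0.03, 0, 0, 0, 70, 0, 0, -0.03, 0, 0, 0])

```text
clock: 16.77
tcp_pos: [0.4281, -0.2562, 0.0391]
orientation: [0.74, 0.673, 0.0, 0.0]
ft_force: [-0.3, -0.4, -0.0]
grip_width: 0.0652
gripper_force: 0.0
```

Emit:
servo_tool(motion=[70, 0, 0, -0.02, 0, 0, 0, 70, 0, 0, -0.0115, 0, 0, 0, 70, 0, 0, 0, 0, 0, 0, 0, 0, 0, 0, 0, 0, 0, 0, 0, 0, 0, 0, 0, 0, 0, 0, 0, 0, 0, 0, 0, 0, 0, 0, 0, 0, 0, 0, 0, 0, 0, 0, 0, 0, 0])

```text
clock: 17.77
tcp_pos: [0.4284, -0.2562, 0.0089]
orientation: [0.74, 0.673, 0.0, 0.001]
ft_force: [-0.5, 0.6, 6.8]
grip_width: 0.0514
gripper_force: 29.9
```

Emit:
servo_tool(motion=[0, 0, 0, 0.02, 0, 0, 0, 0, 0, 0, 0.05, 0, 0, 0, 0, 0, 0, 0.05, 0, 0, 0, 0, 0.0504, 0.0138, 0.0, 0, 0, -0.008, 0, 0.0504, 0.0138, 0, 0, 0, -0.008, 0, 0.0504, 0.0138, 0, 0, 0, -0.008, 0, 0.0504, 0.0138, -0.02, 0, 0, -0.008, 0, 0, 0, 0, 0, 0, 0, 0, 0, 0, 0, 0, 0, 0])

```text
clock: 18.9
tcp_pos: [0.6289, -0.2008, 0.1081]
orientation: [0.75, 0.661, -0.0, -0.0]
ft_force: [-0.7, -0.0, -0.3]
grip_width: 0.0513
gripper_force: 29.9
```

```bash
cat > chk.py <<'E'
from h import *
import sys
s=snap('wrist',sys.argv[1]); a=cv2.imread('pics/w6.png'); b=cv2.imread('pics/'+sys.argv[1])
for (x0,x1,y0,y1) in [(240,272,198,224),(242,270,262,280)]:
    r=cv2.matchTemplate(b[y0-15:y1+15,x0-15:x1+15],a[y0:y1,x0:x1],cv2.TM_CCOEFF_NORMED); _,m,_,l=cv2.minMaxLoc(r); print(round(m,3),l[0]-15,l[1]-15)
print(env.sense()['tcp_pos'])
E
python3 chk.py w7.png
```

```text
0.396 6 5
0.959 -1 0
[ 0.62881685 -0.20114529  0.10858817]
```

Emit:
servo_tool(motion=[0, 0.0007, 0, -0.015, 0, 0, 0, 0, 0, 0, -0.01, 0, 0, 0, 0, 0, 0, -0.006, 0, 0, 0, 0, 0, 0, -0.006, 0, 0, 0, 0, 0, 0, -0.006, 0, 0, 0, 0, 0, 0, 0, 0, 0, 0])

```text
clock: 19.7
tcp_pos: [0.63, -0.2007, 0.0647]
orientation: [0.75, 0.661, -0.0, -0.0]
ft_force: [0.9, -0.2, -0.7]
grip_width: 0.0515
gripper_force: 29.9
```

Emit:
servo_tool(motion=[0, 0, 0, -0.01, 0, 0, 0, 0, 0, 0, -0.01, 0, 0, 0, 0, 0, 0, -0.005, 0, 0, 0, 0, 0, 0, -0.0015, 0, 0, 0, 0, 0, 0, 0, 0, 0, 0])

```text
clock: 20.32
tcp_pos: [0.6303, -0.2008, 0.0387]
orientation: [0.75, 0.661, 0.0, 0.0]
ft_force: [-0.6, -0.6, -0.4]
grip_width: 0.0513
gripper_force: 29.9
```

Emit:
servo_tool(motion=[70, 0, 0, 0, 0, 0, 0, 70, 0, 0, 0, 0, 0, 0, 70, 0, 0, 0.03, 0, 0, 0, 70, 0, 0, 0.05, 0, 0, 0, 70, 0, 0, 0.04, 0, 0, 0, 70, -0.041, -0.0276, 0, 0, 0, 0.0066, 70, -0.041, -0.0276, 0, 0, 0, 0.0066, 70, -0.041, -0.0276, 0, 0, 0, 0.0066, 70, -0.041, -0.0276, -0.03, 0, 0, 0.0066, 70, -0.041, -0.0276, -0.03, 0, 0, 0.0066])

```text
clock: 21.58
tcp_pos: [0.4242, -0.3397, 0.0986]
orientation: [0.739, 0.673, 0.0, 0.001]
ft_force: [0.3, -0.6, 0.0]
grip_width: 0.0652
gripper_force: 0.0
```

Emit:
servo_tool(motion=[70, 0, 0, -0.03, 0, 0, 0, 70, 0, 0, -0.03, 0, 0, 0, 70, 0, 0, 0, 0, 0, 0])

```text
clock: 21.95
tcp_pos: [0.4244, -0.3381, 0.0374]
orientation: [0.74, 0.673, -0.0, -0.002]
ft_force: [-0.6, 0.4, 0.8]
grip_width: 0.0652
gripper_force: 0.0
```

Emit:
servo_tool(motion=[70, 0.001, 0, -0.02, 0, 0, 0, 70, 0, 0, -0.0095, 0, 0, 0, 70, 0, 0, 0, 0, 0, 0, 0, 0, 0, 0, 0, 0, 0, 0, 0, 0, 0, 0, 0, 0, 0, 0, 0, 0, 0, 0, 0, 0, 0, 0, 0, 0, 0, 0, 0, 0, 0, 0, 0, 0, 0])

```text
clock: 22.95
tcp_pos: [0.4266, -0.339, 0.0099]
orientation: [0.739, 0.673, 0.0, 0.0]
ft_force: [-0.5, 1.3, 6.8]
grip_width: 0.0517
gripper_force: 30.0
```

Emit:
servo_tool(motion=[0, 0, 0, 0.02, 0, 0, 0, 0, 0, 0, 0.05, 0, 0, 0, 0, 0, 0, 0.05, 0, 0, 0, 0, 0.041, 0.0276, 0.0, 0, 0, -0.0066, 0, 0.041, 0.0276, 0, 0, 0, -0.0066, 0, 0.041, 0.0276, 0, 0, 0, -0.0066, 0, 0.041, 0.0276, -0.01, 0, 0, -0.0066, 0, 0.041, 0.0277, -0.01, 0, 0, -0.0066, 0, 0, 0, 0, 0, 0, 0, 0, 0, 0, 0, 0, 0, 0])

```text
clock: 24.2
tcp_pos: [0.6307, -0.2008, 0.109]
orientation: [0.75, 0.661, -0.0, -0.0]
ft_force: [-0.1, 0.5, -1.5]
grip_width: 0.0514
gripper_force: 30.0
```

```bash
python3 chk.py w8.png
```

```text
0.457 0 0
0.941 0 -1
[ 0.63055176 -0.20126227  0.10929679]
```

View pics/w8.png

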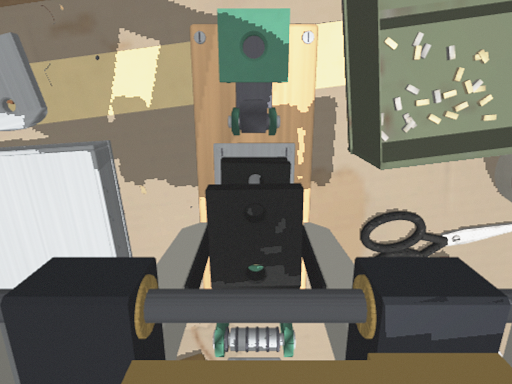

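Emit:
servo_tool(motion=[0, -0.0006, 0, -0.015, 0, 0, 0, 0, 0, 0, -0.01, 0, 0, 0, 0, 0, 0, -0.006, 0, 0, 0, 0, 0, 0, -0.006, 0, 0, 0, 0, 0, 0, -0.006, 0, 0, 0, 0, 0, 0, 0, 0, 0, 0])

```text
clock: 25.0
tcp_pos: [0.6305, -0.2005, 0.0657]
orientation: [0.75, 0.661, -0.0, -0.0]
ft_force: [-0.4, 0.1, -0.6]
grip_width: 0.0515
gripper_force: 30.0
```

Emit:
servo_tool(motion=[0, 0, 0, -0.005, 0, 0, 0, 0, 0, 0, -0.005, 0, 0, 0, 0, 0, 0, -0.002, 0, 0, 0, 0, 0, 0, -0.002, 0, 0, 0, 0, 0, 0, 0, 0, 0, 0])

```text
clock: 25.62
tcp_pos: [0.6306, -0.2006, 0.052]
orientation: [0.75, 0.661, -0.0, -0.0]
ft_force: [0.3, -0.4, -0.4]
grip_width: 0.0517
gripper_force: 30.0
```

Emit:
servo_tool(motion=[70, 0, 0, 0, 0, 0, 0, 70, 0, 0, 0, 0, 0, 0, 70, 0, 0, 0.03, 0, 0, 0, 70, 0, 0, 0.05, 0, 0, 0, 70, 0, 0, 0.02, 0, 0, 0, 70, -0.0485, 0.0285, 0, 0, 0, 0.058, 70, -0.0485, 0.0285, 0, 0, 0, 0.058, 70, -0.0485, 0.0285, 0, 0, 0, 0.058, 70, -0.0485, 0.0285, 0, 0, 0, 0.058, 70, 0, 0, 0, 0, 0, 0])

```text
clock: 26.88
tcp_pos: [0.4335, -0.085, 0.1516]
orientation: [0.668, 0.744, -0.001, -0.001]
ft_force: [1.6, -0.0, -0.1]
grip_width: 0.0651
gripper_force: 0.0
```

Run:
```python
from h import *
s=snap('wrist','w9.png')
q=env.sense();tcp=q['tcp_pos']; print(tcp,q['orientation'])
for X in [(.4345,-.0685,.008),(.4385,-.105,.008)]: print(proj(s,X))
t=snap('top'); im=t['image']; a=cv2.imread('pics/w9.png'); 
b=cv2.resize(im[125:185,150:310,::-1],(640,240),interpolation=cv2.INTER_CUBIC)
o=np.zeros((600,800,3),np.uint8); o[:360,:480]=a[:360,16:496]; o[360:,:640]=b; cv2.imwrite('pics/c9.png',o)
```

```text
[ 0.43589658 -0.0861341   0.15216119] [ 6.68763089e-01  7.43475574e-01 -1.11411345e-05 -2.42195918e-05]
[257.34575631 159.50995503]
[257.34111724 194.83189745]
```

View pics/c9.png

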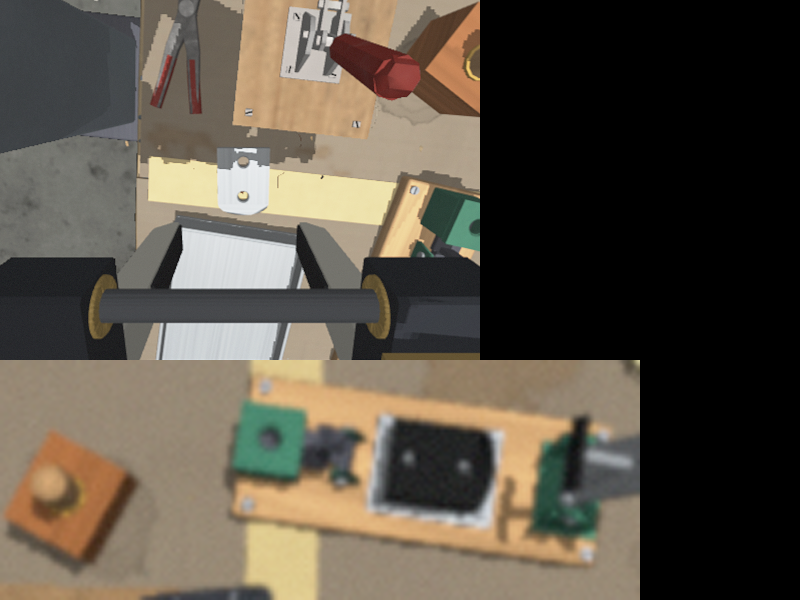

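Run:
```python
from h import *
t=snap('top'); w=snap('wrist'); sc=snap('scene')
obs=[(t,140+112/4,120+337/4),(w,408,80),(sc,272*.64,196*.64)]
A=[];B=[]
for s,u,v in obs:
    R=np.array(s['R']);c=-R.T@s['t']; d=R.T@np.linalg.solve(np.array(s['K']),[u,v,1.]); d/=np.linalg.norm(d)
    M=np.eye(3)-np.outer(d,d); A.append(M);B.append(M@c)
X=np.linalg.solve(sum(A),sum(B)); print(X,[proj(o[0],X)-o[1:] for o in obs], env.sense()['tcp_pos'])
```

```text
[0.48420185 0.00420921 0.18949962] [array([ 1.23105857, -0.7765598 ]), array([-8.80853991, -9.5593472 ]), array([ 0.64340667, -0.97803547])] [ 0.43763746 -0.08718121  0.15208719]
```

Plate holes are at (259,160) and (259,196), so it hasn't moved, and the stack sits correctly. I'll pick up the plate.

Emit:
servo_tool(motion=[70, 0, 0, -0.05, 0, 0, 0, 70, 0, 0, -0.04, 0, 0, 0, 70, 0, 0, -0.03, 0, 0, 0, 70, 0, 0, -0.02, 0, 0, 0, 70, 0, 0, -0.009, 0, 0, 0, 70, 0, 0, 0, 0, 0, 0])

```text
clock: 27.88
tcp_pos: [0.4368, -0.0868, 0.0028]
orientation: [0.669, 0.743, -0.0, -0.0]
ft_force: [0.7, 0.3, 0.3]
grip_width: 0.0648
gripper_force: 0.0
```

Emit:
servo_tool(motion=[0, 0, 0, 0, 0, 0, 0, 0, 0, 0, 0, 0, 0, 0, 0, 0, 0, 0, 0, 0, 0, 0, 0, 0, 0, 0, 0, 0, 0, 0, 0, 0, 0, 0, 0])

```text
clock: 28.5
tcp_pos: [0.4372, -0.0868, 0.0038]
orientation: [0.669, 0.743, 0.0, 0.001]
ft_force: [-0.7, -0.0, 7.2]
grip_width: 0.0514
gripper_force: 30.0
```

Emit:
servo_tool(motion=[0, 0, 0, 0.02, 0, 0, 0, 0, 0, 0, 0.05, 0, 0, 0, 0, 0, 0, 0.06, 0, 0, 0, 0, 0.0482, -0.0285, 0.0, 0, 0, -0.058, 0, 0.0482, -0.0285, 0, 0, 0, -0.058, 0, 0.0482, -0.0285, 0, 0, 0, -0.058, 0, 0.0482, -0.0285, 0, 0, 0, -0.058, 0, 0, 0, -0.025, 0, 0, 0, 0, 0, 0, 0, 0, 0, 0, 0, 0, 0, 0, 0, 0, 0])

```text
clock: 29.75
tcp_pos: [0.6293, -0.2004, 0.1088]
orientation: [0.75, 0.661, 0.0, 0.0]
ft_force: [-0.2, -0.4, -1.3]
grip_width: 0.0511
gripper_force: 30.0
```

Run:
```python
from h import *
s=snap('wrist','w10.png'); q=env.sense();tcp=q['tcp_pos'];print(tcp,q['orientation'])
d=np.array([-.1236,-.9923,0])
for k in (-.018,.018): print(proj(s,tcp+k*d+[0,0,.0045]))
for k in (-.018,.018): print(proj(s,np.array([.629,-.2005,.071])+k*d))
```

```text
[ 0.62949435 -0.2004902   0.10923115] [7.50380813e-01 6.61005626e-01 1.98052948e-04 3.99428238e-04]
[253.89841364 208.93169396]
[254.10097455 268.19528794]
[253.34666235 187.34386511]
[253.53649369 236.63076957]
```

View pics/w10.png

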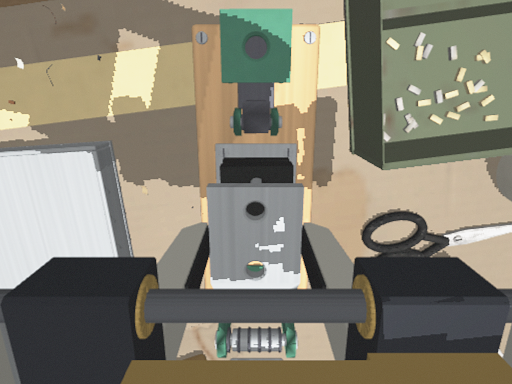

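The plate holes at (256,209) and (256,269) are aligned, with the rounded end towards the hinge. I'll lower it.

Emit:
servo_tool(motion=[0, 0.0008, -0.0005, -0.015, 0, 0, 0, 0, 0, 0, -0.01, 0, 0, 0, 0, 0, 0, -0.006, 0, 0, 0, 0, 0, 0, -0.005, 0, 0, 0, 0, 0, 0, -0.006, 0, 0, 0, 0, 0, 0, 0, 0, 0, 0])

```text
clock: 30.55
tcp_pos: [0.63, -0.2011, 0.0657]
orientation: [0.75, 0.661, -0.0, -0.0]
ft_force: [-0.7, -0.4, -1.6]
grip_width: 0.0514
gripper_force: 30.0
```

Emit:
servo_tool(motion=[0, 0, 0, -0.003, 0, 0, 0, 0, 0, 0, -0.0025, 0, 0, 0, 0, 0, 0, 0, 0, 0, 0])

```text
clock: 30.92
tcp_pos: [0.6304, -0.2012, 0.0608]
orientation: [0.75, 0.661, 0.0, 0.0]
ft_force: [-0.5, -0.3, 1.8]
grip_width: 0.0512
gripper_force: 30.0
```

Emit:
servo_tool(motion=[70, 0, 0, 0, 0, 0, 0, 70, 0, 0, 0, 0, 0, 0, 70, 0, 0, 0.03, 0, 0, 0, 70, 0, 0, 0.06, 0, 0, 0, 70, 0, 0, 0.06, 0, 0, 0, 0, 0, 0, 0.06, 0, 0, 0, 0, -0.0068, -0.0546, 0, 0, 0, 0, 0, -0.0068, -0.0546, 0, 0, 0, 0, 0, -0.0069, -0.0546, 0, 0, 0, 0, 0, 0, 0, 0, 0, 0, 0])

```text
clock: 32.17
tcp_pos: [0.6085, -0.3684, 0.2699]
orientation: [0.752, 0.659, -0.0, -0.0]
ft_force: [-0.7, -0.4, -0.5]
grip_width: 0.0196
gripper_force: 0.0
```

Run:
```python
from h import *
s=snap('scene'); t=snap('top')
a=cv2.resize(s['image'][70:220,180:380,::-1],(640,480),interpolation=cv2.INTER_CUBIC)
o=np.zeros((600,800,3),np.uint8); o[:480,:640]=a
o[480:,:800]=cv2.resize(t['image'][125:185,180:340,::-1],(320,120)).repeat(1,1)[:, :] if 0 else 0
cv2.imwrite('pics/s3.png',o)
q=env.sense();print(q['tcp_pos'],q['orientation'],q['joints'])
d=np.array([-.1236,-.9923,0]);o0=np.array([.63,-.2008,0])
for th in (1.5,1.7,1.9,2.0):
  for r in (.15,):
    X=o0+d*(.088-r*np.cos(th))+[0,0,.088+r*np.sin(th)]; p=proj(s,X); print(th,(p-[180,70])*3.2)
X=o0+[0,0,.065];print('plate c',(proj(s,X)-[180,70])*3.2)
```

```text
[ 0.60963502 -0.36497583  0.27034514] [ 7.50732216e-01  6.60606590e-01  9.17649788e-05 -2.52940354e-04] [-6.05055679e-01  6.19197924e-01  1.10619531e+00  3.03962669e-04
  1.41664595e+00 -4.77559098e-01]
1.5 [462.63615847 139.22838513]
1.7 [504.16335834 154.74423636]
1.9 [544.80489179 179.57072331]
2.0 [564.05654913 195.19517132]
plate c [347.72619652 327.76387516]
```

View pics/s3.png

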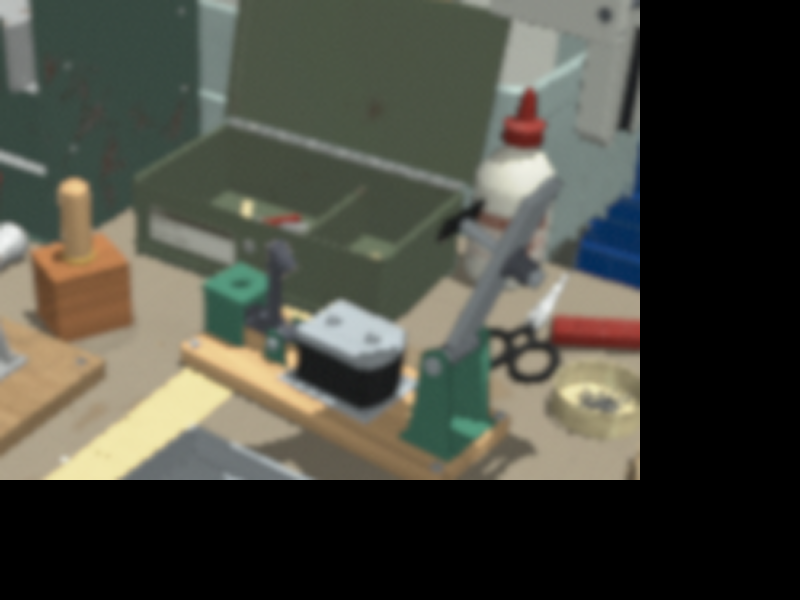

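The arm stands at its open stop (tip at about (553,182)), the plate lies flat on the stack with both pins through it, and the pin is home at (75,215). I'll sweep the arm down from behind.

Emit:
servo_tool(motion=[0, 0, 0, -0.03, 0, 0, 0, 0, 0, 0, -0.027, 0, 0, 0, 0, 0.0027, 0.0216, 0, 0, 0, 0, 0, 0.0027, 0.0216, 0, 0, 0, 0, 0, 0.0027, 0.0216, 0, 0, 0, 0, 0, 0.0028, 0.0226, -0.002, 0, 0, 0, 0, 0.0028, 0.0226, -0.005, 0, 0, 0])

```text
clock: 33.15
tcp_pos: [0.6241, -0.2533, 0.2071]
orientation: [0.75, 0.661, 0.0, 0.001]
ft_force: [0.9, -4.3, -1.4]
grip_width: 0.0002
gripper_force: 1.3
```

Emit:
servo_tool(motion=[0, 0.0027, 0.0218, -0.011, 0, 0, 0, 0, 0.0025, 0.0204, -0.0144, 0, 0, 0, 0, 0, 0, 0, 0, 0, 0])

```text
clock: 33.52
tcp_pos: [0.628, -0.2107, 0.1792]
orientation: [0.75, 0.662, -0.001, -0.002]
ft_force: [-0.5, -0.7, 1.9]
grip_width: 0.0009
gripper_force: 0.7
```

Run:
```python
from h import *
q=env.sense();p=q['tcp_pos'];d=np.array([-.1236,-.9923,0]);print(p,(p-[.63,-.2008,0])@d,q['ft_force'],q['moment'])
```

```text
[ 0.62797353 -0.21068186  0.17920455] 0.01005624169043708 [-0.45982573 -0.70454073  1.85083422] [-0.12531148  0.25261923  0.00970149]
```

Emit:
servo_tool(motion=[0, 0.0015, 0.0124, -0.0125, 0, 0, 0, 0, 0.0012, 0.0097, -0.0148, 0, 0, 0, 0, 0.0009, 0.0069, -0.014, 0, 0, 0, 0, 0.0007, 0.0053, -0.015, 0, 0, 0, 0, 0.0003, 0.0025, -0.009, 0, 0, 0, 0, 0.0002, 0.0014, -0.0093, 0, 0, 0, 0, 0, 0, 0, 0, 0, 0])

```text
clock: 34.4
tcp_pos: [0.6334, -0.1743, 0.1061]
orientation: [0.751, 0.661, 0.0, -0.0]
ft_force: [-0.1, 2.3, 4.3]
grip_width: 0.0008
gripper_force: 1.8
```

Emit:
servo_tool(motion=[0, 0, 0, -0.005, 0, 0, 0, 0, 0, 0, -0.004, 0, 0, 0, 0, 0, 0, -0.003, 0, 0, 0, 0, 0, 0, 0, 0, 0, 0])

```text
clock: 34.9
tcp_pos: [0.6337, -0.1743, 0.0952]
orientation: [0.751, 0.661, 0.0, 0.0]
ft_force: [0.7, 4.2, 4.4]
grip_width: 0.0006
gripper_force: 2.2
```

Emit:
servo_tool(motion=[0, 0, 0, -0.002, 0, 0, 0, 0, 0, 0, -0.002, 0, 0, 0, 0, 0, 0, -0.001, 0, 0, 0, 0, 0, 0, 0, 0, 0, 0])

```text
clock: 35.4
tcp_pos: [0.6338, -0.1743, 0.0903]
orientation: [0.751, 0.661, 0.0, 0.0]
ft_force: [-0.8, 5.4, 7.5]
grip_width: 0.0006
gripper_force: 3.6
```

Emit:
servo_tool(motion=[0, 0, 0, -0.001, 0, 0, 0, 0, 0, 0, 0, 0, 0, 0])

```text
clock: 35.65
tcp_pos: [0.6338, -0.1743, 0.0894]
orientation: [0.751, 0.661, 0.0, 0.0]
ft_force: [-0.2, 5.1, 7.4]
grip_width: 0.0004
gripper_force: 3.7
```

Emit:
servo_tool(motion=[0, 0, 0, -0.001, 0, 0, 0, 0, 0, 0, 0, 0, 0, 0])

```text
clock: 35.9
tcp_pos: [0.6338, -0.1743, 0.0889]
orientation: [0.751, 0.661, 0.0, 0.0]
ft_force: [-1.3, 5.7, 11.8]
grip_width: 0.0002
gripper_force: 5.7
```

Emit:
servo_tool(motion=[0, 0, 0, 0.003, 0, 0, 0, 0, 0, 0, 0.003, 0, 0, 0, 0, 0, 0, 0, 0, 0, 0])

```text
clock: 36.28
tcp_pos: [0.6334, -0.1749, 0.0936]
orientation: [0.751, 0.661, -0.0, 0.0]
ft_force: [-0.1, -0.8, 0.1]
grip_width: 0.0007
gripper_force: 0.0
```

Contact force fell to zero on lifting, so the arm is latched. I'll retreat and verify against the initial image.

Emit:
servo_tool(motion=[0, 0, 0, 0.04, 0, 0, 0, 0, 0, 0, 0.06, 0, 0, 0, 0, 0, 0, 0.06, 0, 0, 0, 0, -0.06, 0, 0, 0, 0, 0, 0, -0.06, 0, 0, 0, 0, 0, 0, -0.06, 0, 0, 0, 0, 0, 0, -0.06, 0, 0, 0, 0, 0, 0, 0, 0, 0, 0, 0, 0, 0, 0, 0, 0, 0, 0])

```text
validation failed for argument at $.mo...
```

Run:
```python
from h import *
a=cv2.imread('pics/top0.png'); t=snap('top'); b=cv2.resize(t['image'][:,:,::-1],(800,600),interpolation=cv2.INTER_CUBIC)
s0=cv2.imread('pics/scene0.png'); s=snap('scene'); sb=cv2.resize(s['image'][:,:,::-1],(800,600),interpolation=cv2.INTER_CUBIC)
def m(n,A,B,x0,x1,y0,y1):
    r=cv2.matchTemplate(B[y0-25:y1+25,x0-25:x1+25],A[y0:y1,x0:x1],cv2.TM_CCOEFF_NORMED); _,v,_,l=cv2.minMaxLoc(r); print(n,round(v,3),l[0]-25,l[1]-25)
m('arm top',a,b,385,420,215,250); m('stand top',a,b,238,286,224,275); m('pincers',a,b,218,300,375,405); m('wax',a,b,500,540,278,306); m('block',a,b,145,200,362,400)
m('arm scene',s0,sb,415,515,235,290); m('stand scene',s0,sb,295,348,192,275); m('wax scene',s0,sb,525,575,365,402)
```

```text
arm top 0.49 -12 -15
stand top 0.99 0 0
pincers 0.159 -25 -12
wax 0.996 0 0
block 0.547 1 0
arm scene 0.705 -1 -1
stand scene 0.997 0 0
wax scene 1.0 0 0
```

My list had a miscount (one extra value in the last rows), so I'm resending it.

Emit:
servo_tool(motion=[0, 0, 0, 0.04, 0, 0, 0, 0, 0, 0, 0.06, 0, 0, 0, 0, 0, 0, 0.06, 0, 0, 0, 0, -0.03, -0.05, 0, 0, 0, 0, 0, -0.03, -0.05, 0, 0, 0, 0, 0, -0.03, -0.05, 0, 0, 0, 0, 0, -0.03, -0.05, 0, 0, 0, 0, 0, 0, 0, 0, 0, 0, 0])

```text
clock: 37.38
tcp_pos: [0.5112, -0.3777, 0.2532]
orientation: [0.752, 0.659, -0.0, -0.0]
ft_force: [0.4, 0.2, 0.8]
grip_width: 0.0007
gripper_force: 0.0
```

```bash
cat > cmp.py <<'E'
from h import *
a=cv2.imread('pics/top0.png'); t=snap('top'); b=cv2.resize(t['image'][:,:,::-1],(800,600),interpolation=cv2.INTER_CUBIC)
s0=cv2.imread('pics/scene0.png'); s=snap('scene'); sb=cv2.resize(s['image'][:,:,::-1],(800,600),interpolation=cv2.INTER_CUBIC)
def m(n,A,B,x0,x1,y0,y1):
    r=cv2.matchTemplate(B[y0-25:y1+25,x0-25:x1+25],A[y0:y1,x0:x1],cv2.TM_CCOEFF_NORMED); _,v,_,l=cv2.minMaxLoc(r); print(n,round(v,3),l[0]-25,l[1]-25)
m('arm top',a,b,385,420,215,250); m('stand top',a,b,238,286,224,275); m('pincers',a,b,218,300,375,405); m('wax',a,b,500,540,278,306)
m('arm scene',s0,sb,415,515,235,290); m('stand scene',s0,sb,295,348,192,275); m('wax scene',s0,sb,525,575,365,402); m('pincers scene',s0,sb,182,260,305,362)
print(env.sense()['tcp_pos'],env.sense()['clock'])
E
python3 cmp.py
```

```text
arm top 0.902 0 -1
stand top 0.99 0 0
pincers 0.992 0 0
wax 0.293 14 25
arm scene 0.801 0 0
stand scene 0.997 0 0
wax scene 1.0 0 0
pincers scene 0.999 0 0
[ 0.51317913 -0.37473899  0.25331117] 37.475
```

```bash
python3 -c "
from workcell import env
print(env.sign_off())"
```

```text
the job is handed in; nothing more can be done
None
```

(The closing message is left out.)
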